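# Lay the coffee tray in the kitchenette

### The job

Lay the coffee tray: stand the white sugar jar with the yellow lid centred on the orange coaster and the blue cup centred on the black coaster, put the brown tin on the tray midway between the two coasters, and stack the green tin squarely on top of the brown one. Everything stands upright and is let go, and the red tin, the soap bottle and the bowl stay where they are.

Things in the scene. Friction and masses are not known exactly. Their poses are not given: they have to be found in the camera images.
- tray: pale wooden tray with dark rim, fixed, 340 mm (its x) by 170 mm (its y), at any yaw. Origin: centre of its underside, z up. Floor 10 mm above the worktop; rim 8 mm wide, its top 16 mm above the worktop. The coasters lie on its long middle line (x axis), centred 105 mm either side of its centre, so midway between them is the tray's centre (bare wood, unmarked).
- orange_coaster: thin orange disc fixed on the tray near one end (which end varies), 78 mm diameter, 3 mm thick. Origin: centre of its underside, 10 mm above the worktop; its top is 13 mm above the worktop.
- black_coaster: thin black disc fixed on the tray near the other end, 78 mm diameter, 3 mm thick. Origin: centre of its underside, 10 mm above the worktop; its top is 13 mm above the worktop.
- coffee_tin: brown round flat-topped tin, 60 mm diameter, 50 mm high, with a steel seam near the top; loose, upright at the start. Origin: centre of its underside; z up.
- tea_tin: green round flat-topped tin, 60 mm diameter, 50 mm high, with a steel seam near the top; loose, upright at the start. Origin: centre of its underside; z up.
- sugar_jar: white round jar with a yellow lid, body 60 mm diameter, 70 mm high including the lid (53 mm diameter, the top 16 mm); loose, upright at the start. Origin: centre of its underside; z up.
- blue_cup: blue open cup without handle, 64 mm diameter at the rim, narrowing to 51 mm at the foot, 65 mm high, wall 4 mm; loose, upright at the start. Origin: centre of its underside; z up.
- red_tin: red round flat-topped tin, 60 mm diameter, 50 mm high, with a steel seam near the top; loose, upright at the start. Origin: centre of its underside; z up. It stands among the things to be moved and must stay where it is.
- soap: green soap bottle with a red cap and paper label, 60 mm diameter, 170 mm high, loose, to be left alone. Origin: centre of its underside.
- bowl: white bowl, 120 mm across the rim, 50 mm high, loose, to be left alone. Origin: centre of its underside.
Things that resemble listed ones, but are neither listed nor needed, are in the scene too. Of the things that look like the coffee_tin, the largest one is meant.

How it is judged:
At the end, for the whole second after the job is handed in: Jar within 12 mm of the orange coaster's centre, cup within 12 mm of the black one's, standing on them; brown tin on the tray floor within 15 mm of midway between the coasters; green tin on the brown one, centres within 10 mm; all upright (0.1 rad), heights right within 4 mm, released, at rest (horizontal distance between sugar_jar and orange_coaster below 0.012 m and z of sugar_jar in the frame of tray between 0.009 and 0.017 m and horizontal distance between blue_cup and black_coaster below 0.012 m and z of blue_cup in the frame of tray between 0.009 and 0.017 m and horizontal distance between coffee_tin and tray below 0.015 m and z of coffee_tin in the frame of tray between 0.006 and 0.014 m and horizontal distance between tea_tin and coffee_tin below 0.01 m and z of tea_tin in the frame of tray between 0.056 and 0.064 m and angle between each of coffee_tin, tea_tin, sugar_jar, blue_cup's own z axis and vertical below 0.1 rad and linear speed of each of coffee_tin, tea_tin, sugar_jar, blue_cup below 0.02 m/s and angular speed of each of coffee_tin, tea_tin, sugar_jar, blue_cup below 0.2 rad/s); the robot touches nothing.
It fails at once if the red tin, soap bottle or bowl is shifted by more than 20 mm or tipped (distance of any of red_tin, soap, bowl from where it was at the start of the episode above 0.02 m or angle between any of red_tin, soap, bowl's own z axis and vertical above 0.3 rad).
It also fails if it takes over 106 s, if anything falls off the work surface, if the arm or the gripper's body presses on something with over 40 N, if the wrist force passes 120 N, or if a joint passes its speed limit or range.

### The arm

A 6-joint arm with a two-finger parallel gripper is mounted at the origin on the work surface. World frame = base frame: x ahead of the robot, y to its left, z up, the work surface at z = 0. Lengths are in m, angles in rad, forces in N, time in s.
With the tool pointing down it reaches from about 0.25 to 0.725 m from the base axis. Payload 4 kg.
Tool frame: the origin (TCP) lies midway between the tips of the shut fingers; the grasp point (between the pads) lies grip_point_offset behind it (grip_point_offset is the distance from the TCP to the grasp point, in m); z points along the fingers, y is the line along which they close (so a half turn about z gives the same grasp; the last joint's range is limited). The gripper opens to 85 mm and grips with 20 to 120 N. Pads are 22 mm wide; open, the fingers measure 114 mm over their backs; the gripper's body (76 mm by 85 mm) begins 54 mm behind the grasp point. The pads swing forward as they close: fully open they stand 13 mm farther back than shut.
Start: joints at [-1.157, 0.241, 0.005, 1.335, 0, 1.571], TCP at [0.201, -0.458, 0.231] pointing down, gripper open.
Joint ranges: [-2.72, 2.72], [-1.05, 1.87], [-1.09, 1.28], [-1.99, 2.15], [-1.42, 1.44], [-3.14, 3.14]. Speed limits (rad/s): [2.79, 2.79, 3.14, 3.14, 3.14, 3.14].

### API

Orientations are given as a unit quaternion [x, y, z, w].
In Python, from workcell import * gives the robot as it stands. The module is installed in compiled form; this text tells all that it offers.
- The arm moves only by the tool arm_command, never from a script. Its arguments are lists of equal length, an entry for each row: "slide": the shift along the tool's x, y, z in cm, a list of three; "spin": the turn about the tool's z in degrees. A call has exactly 5 rows; each row is the pose to reach, as a shift and turn from the pose commanded when the call began, along the tool's axes at that moment; what a row does not reach only later rows make up. A row lasts 1/8 s, in which the tool goes at most 62.5 mm and 10.7 degrees, less where a joint would pass 70% of its speed; a pose out of reach is approached as far as the arm can. A call with a gripper value outside its range is refused whole. "jaw" is the finger opening in cm, from 0 to 8.54, set as the call begins (left out, the last holds). The fingers move at their own pace and stop on an object; the grip force is fixed at half the most. Time passes only in rows, so rows that repeat a pose let the fingers close, or fill a call up. It gives the time, the measured TCP pose, the force, the opening and the grip force at its end, in the units of the state.
- get_obs(): the state, without advancing time (a new reading comes with each control period).
- camera(name): name is "side" or "top"; returns a dict with "pixels" (400x640x3 uint8, red, green, blue), "range_z" (400x640 float32, m along the optical axis (not along the pixel's ray), 0 where there is no reading), "intrinsics" (3x3 intrinsics, pixels), "rvec" (rotation vector, rad) and "tvec" (3), from world to camera coordinates, as OpenCV has them. Camera axes: x right, y down, z forward; pixel columns grow to the right and rows downward; lengths in m; the calibration is good to about 2 mm. A picture is of the moment at which its call begins.
- job_done(): hands the job in; it is judged then, once.
Trained networks look in a picture, given as the dict that the camera call returned (one of the last four; its "shot" number tells which), for a name from the list of things; names that differ only in an ending like _2 or _b are one class to them, and where a whole thing is asked for, a point or a joint stands for the part that bears it (a point fixed in the world has none). Each returns a list of dicts, best first, with "confidence" (0 to 1); they miss things now and then, are a little off and sometimes report something else, mostly with a low value. They report only what shows in the picture. A call takes as long as a camera call. They do not tell look-alikes from the thing itself.
- recognise(picture, thing): "centre" ([column, row] in pixels, amid what is visible of it).
- landmark_of(picture, thing): "centre" ([column, row] in pixels: a listed point, or the origin of a listed thing).
The state is a dict: "clock": time; "joint_pos": joint angles; "joint_vel": joint speeds; "tau": joint torques, N m; "eef_pos": TCP position; "tool_rot": TCP orientation; "ft_force": force on the tool from outside, world axes, zero at the start; "ft_torque": the same for the moment, N m; "grip_width": finger opening in m; "grasp_force": force on a finger pad.
Only numpy, scipy, OpenCV 4.12 (cv2) and the standard library are available. Lean on these libraries where they do the work, as an engineer would, in place of code of your own. Each camera call takes 0.05 s, during which the arm holds its last target. There are 200 camera calls.

## Working session

There is one attempt and no reset: what is moved stays moved. The work goes in short steps, Python scripts to look and compute and a tool call to move; the robot and the scene stay as the last step left them, time stands still between calls to the robot, and variables do not carry over. Pictures are saved under pics/ and viewed, at most 14 in all, crops included, and the job is handed in when it is done.

Besides the shell and the picture viewer there is one more tool, called after ">>>" as a command line: name --pt "numbers of a row" for each row, then --argument value for the rest. arm_command: Moves the arm, as the interface text tells. Its arguments: {"type":"object","properties":{"slide":{"type":"array","items":{"type":"array","items":{"type":"number"}}},"spin":{"type":"array","items":{"type":"number"}},"jaw":{"type":"number"}},"required":["slide","spin"]}

```bash
mkdir -p pics
cat > h.py <<'E'
from workcell import *
import numpy as np, cv2
def cloud(p):
    K=np.array(p["intrinsics"]);R=cv2.Rodrigues(np.array(p["rvec"],float))[0];t=np.array(p["tvec"],float).ravel()
    z=p["range_z"];v,u=np.mgrid[:z.shape[0],:z.shape[1]]
    c=np.stack([(u-K[0,2])/K[0,0]*z,(v-K[1,2])/K[1,1]*z,z],-1)
    w=(c-t)@R; w[z==0]=np.nan
    return w
def save(p,n): cv2.imwrite("pics/"+n,p["pixels"][:,:,::-1])
E
python3 - <<'E'
from h import *
o=get_obs();print({k:np.round(v,3) for k,v in o.items()})
import workcell;print(getattr(workcell,'grip_point_offset',None))
for n in("top","side"):
    p=camera(n);save(p,n+"0.png");w=cloud(p);np.savez("/tmp/"+n,w=w,px=p["pixels"])
    R=cv2.Rodrigues(np.array(p["rvec"],float))[0];print(n,np.round(-R.T@np.ravel(p["tvec"]),3))
    for t in "tray orange_coaster black_coaster coffee_tin tea_tin sugar_jar blue_cup red_tin soap bowl".split():
        print(t,[(np.round(r["centre"]).astype(int).tolist(),round(r["confidence"],2),np.round(w[int(r["centre"][1]),int(r["centre"][0])],3).tolist()) for r in recognise(p,t)])
E
```

```text
{'clock': np.float64(0.0), 'joint_pos': array([-1.157,  0.241,  0.004,  1.335, -0.   ,  1.571]), 'joint_vel': array([ 0.   , -0.001,  0.   ,  0.001, -0.   ,  0.001]), 'tau': array([ 0.0000e+00, -3.7232e+01,  2.5241e+01,  1.7000e-02,  0.0000e+00,
       -0.0000e+00]), 'eef_pos': array([ 0.201, -0.457,  0.23 ]), 'tool_rot': array([ 0.979,  0.205, -0.   , -0.001]), 'ft_force': array([ 0.731, -0.651,  0.356]), 'ft_torque': array([-0.007,  0.   , -0.017]), 'grasp_force': np.float64(0.0), 'grip_width': np.float64(0.085)}
0.0187
top [ 0.392 -0.02   1.203]
tray [([251, 206], 0.78, [0.524, 0.179, 0.01])]
orange_coaster [([242, 171], 0.69, [0.632, 0.208, 0.012])]
black_coaster [([258, 236], 0.97, [0.433, 0.154, 0.019])]
coffee_tin [([483, 206], 0.68, [0.527, -0.519, 0.043]), ([447, 208], 0.62, [0.52, -0.406, 0.051]), ([452, 239], 0.6, [0.426, -0.421, 0.039])]
tea_tin [([366, 196], 0.93, [0.551, -0.166, 0.053]), ([153, 250], 0.63, [0.391, 0.42, 0.118])]
sugar_jar [([368, 243], 0.92, [0.413, -0.168, 0.072])]
blue_cup [([421, 228], 0.74, [0.463, -0.338, 0.008]), ([448, 206], 0.55, [0.522, -0.408, 0.051]), ([407, 178], 0.28, [0.609, -0.292, 0.052])]
red_tin [([406, 180], 0.68, [0.6, -0.286, 0.05])]
soap [([156, 250], 0.61, [0.394, 0.417, 0.113])]
bowl [([155, 172], 0.85, [0.631, 0.473, 0.005]), ([154, 247], 0.52, [0.399, 0.419, 0.116])]
side [ 0.121 -1.08   0.745]
tray []
orange_coaster [([328, 166], 0.67, [0.636, 0.206, 0.014])]
black_coaster []
coffee_tin [([349, 312], 0.93, [0.417, -0.446, 0.04]), ([385, 292], 0.89, [0.505, -0.436, 0.051])]
tea_tin [([349, 223], 0.66, [0.54, -0.175, 0.051])]
sugar_jar [([308, 241], 0.93, [0.416, -0.2, 0.051])]
blue_cup [([348, 264], 0.63, [0.482, -0.293, 0.025])]
red_tin [([394, 250], 0.91, [0.591, -0.314, 0.051]), ([242, 136], 0.16, [0.403, 0.418, 0.073])]
soap [([243, 139], 0.69, [0.405, 0.415, 0.066])]
bowl [([303, 133], 0.55, [0.643, 0.481, 0.02])]
```

Run:
```python
import cv2
a=cv2.imread("pics/top0.png")
cv2.imwrite("pics/c1.png",cv2.resize(a[150:270,340:500],None,fx=5,fy=5,interpolation=cv2.INTER_CUBIC))
```

```text
(no output)
```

View pics/top0.png

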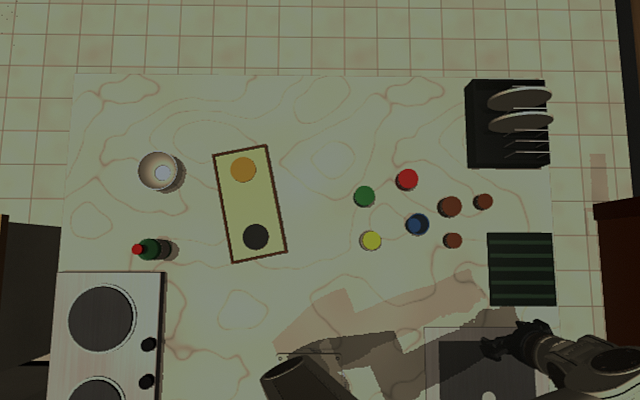

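View pics/side0.png

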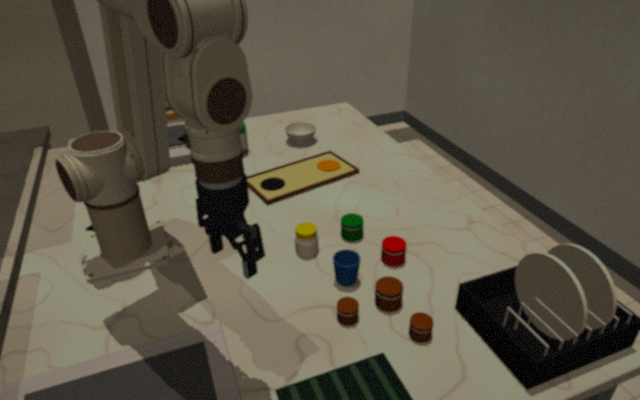

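View pics/c1.png

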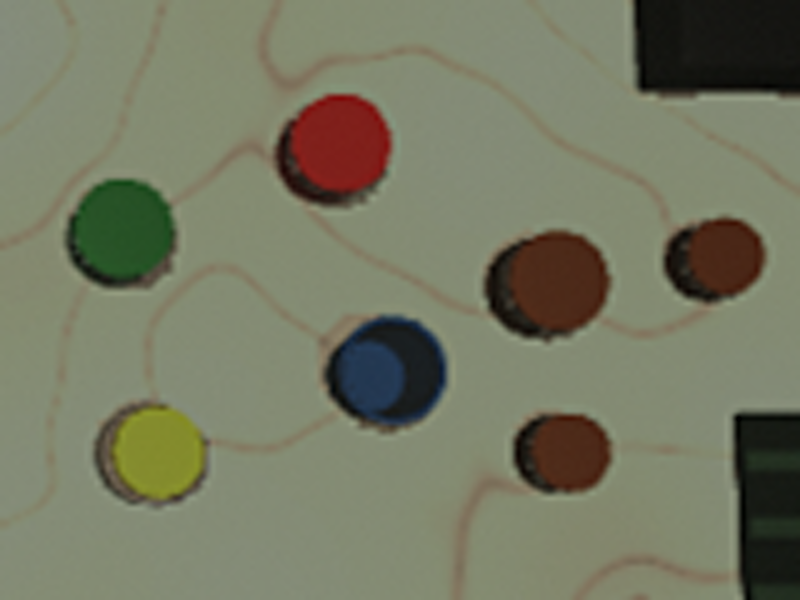

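Brown look-alikes (top): (449,206), (483,202), (452,240). The one at (449,206) is clearly the largest (about 100 px across in the crop, against about 75 px for the others), so it is the coffee_tin. Red is at (406,180), green (364,196), jar (371,240), cup (417,224), orange coaster (243,169), black coaster (256,236). Next I measure them.

```bash
cat >> h.py <<'E'
def ray(p,uv,z):
    K=np.array(p["intrinsics"]);R=cv2.Rodrigues(np.array(p["rvec"],float))[0];t=np.array(p["tvec"],float).ravel()
    d=np.c_[(uv-K[[0,1],[2,2]])/K[[0,1],[0,1]],np.ones(len(uv))]@R;c=-R.T@t
    return (c+d*((z-c[2])/d[:,2])[:,None])[:,:2]
def blob(p,seed,test,z,r=25):
    "circle of the colour blob at the seed, its outline laid on the plane z"
    m=test(cv2.cvtColor(p["pixels"],cv2.COLOR_RGB2HSV).astype(int)).astype(np.uint8)
    k=np.zeros_like(m);cv2.circle(k,seed,r,1,-1);m*=k
    n,l,s,_=cv2.connectedComponentsWithStats(m);i=1+np.argmax(s[1:,4])
    c=max(cv2.findContours((l==i).astype(np.uint8),cv2.RETR_EXTERNAL,cv2.CHAIN_APPROX_NONE)[0],key=len)[:,0].astype(float)
    e=cv2.fitEllipse(cv2.convexHull(c.astype(np.float32)).reshape(-1,1,2))
    q=ray(p,np.array([e[0]]),z)[0]; px=ray(p,np.array([[e[0][0]+1,e[0][1]]]),z)[0]
    return q,(np.array(e[1])+1)*np.linalg.norm(px-q),np.round(e[0],1)
hue=lambda a,b,v0=60,s0=100:(lambda h:(h[...,0]>=a)&(h[...,0]<=b)&(h[...,1]>s0)&(h[...,2]>v0))
T={"coffee_tin":((449,206),hue(0,14,40),.05),"small1":((483,202),hue(0,14,40),.04),"small2":((453,240),hue(0,14,40),.04),
"tea_tin":((364,196),hue(50,75,50),.05),"sugar_jar":((371,240),hue(24,34,100,120),.07),"blue_cup":((417,224),hue(95,125,15),.065),"red_tin":((406,180),lambda h:((h[...,0]<6)|(h[...,0]>173))&(h[...,1]>150)&(h[...,2]>100),.05),
"orange_coaster":((243,169),hue(12,23,100,140),.013),"black_coaster":((256,236),lambda h:h[...,2]<45,.013)}
E
python3 - <<'E'
from h import *
p=camera("top");R={}
w=cloud(p)
for k,(s,f,z) in T.items():
    q,d,e=blob(p,s,f,z,18);R[k]=q;g=w[s[1]-10:s[1]+11,s[0]-10:s[0]+11,2]
    print(k,np.round(q,4),np.round(d,3),e,"top z",np.round(np.nanpercentile(g,[50,95]),3))
a,b=R["orange_coaster"],R["black_coaster"];print("sep",np.linalg.norm(a-b),"mid",(a+b)/2,"yaw",np.degrees(np.arctan2(*(a-b)[::-1])))
E
```

```text
coffee_tin [ 0.5233 -0.421 ] [0.06  0.063] [451.1 205.8] top z [0.05  0.055]
small1 [ 0.5402 -0.5249] [0.047 0.05 ] [484.3 200.7] top z [0.023 0.043]
small2 [ 0.4231 -0.4278] [0.047 0.05 ] [453.5 239.9] top z [0.024 0.043]
tea_tin [ 0.5531 -0.164 ] [0.06  0.061] [364.2 195.3] top z [0.05  0.054]
sugar_jar [ 0.4213 -0.18  ] [0.054 0.056] [371.2 240. ] top z [0.07  0.075]
blue_cup [ 0.4691 -0.317 ] [0.063 0.066] [417.9 223.6] top z [0.019 0.068]
red_tin [ 0.6059 -0.2942] [0.059 0.062] [407.7 178. ] top z [0.05  0.055]
orange_coaster [0.6372 0.2034] [0.078 0.08 ] [242.7 169.1] top z [0.014 0.018]
black_coaster [0.4321 0.1603] [0.078 0.078] [255.2 236.4] top z [0.014 0.018]
sep 0.20967450652544362 mid [0.53465354 0.18183801] yaw 11.86817996910321
```

All sizes, heights and the coaster separation (209.7 against 210 mm) check out. I'll use one tool yaw (11.9°, jaws across the tray) for every grasp, starting with the brown tin.

>>> arm_command --pt "5.2 1.6 0" --pt "10.4 3.2 0" --pt "15.6 4.8 0" --pt "20.8 6.4 0" --pt "26 8 0" --spin '[6,11.8,11.8,11.8,11.8]' --jaw 8.5

```text
clock: 1.78
eef_pos: [0.473, -0.4262, 0.2313]
tool_rot: [0.995, 0.104, 0.0, 0.0]
ft_force: [-0.4, -0.3, 0.3]
grip_width: 0.085
grasp_force: 0.0
```

```bash
cat > go.py <<'E'
# go.py x y z : slide (cm) and spin (deg) from the present pose to world x y z, yaw 11.87
from h import *
import sys
from scipy.spatial.transform import Rotation as Ro
o=get_obs();r=Ro.from_quat(o["tool_rot"]).as_matrix();p=np.array(o["eef_pos"])
yaw=np.degrees(np.arctan2(r[1,0],r[0,0]))
print("t",round(float(o["clock"]),2),"pos",np.round(p,4),"yaw",round(yaw,2),"q",np.round(o["joint_pos"],2),"w",round(float(o["grip_width"]),4),"gf",round(float(o["grasp_force"]),1))
if len(sys.argv)>3: print("slide",np.round(r.T@(np.array(sys.argv[1:4],float)-p)*100,2),"spin",round(yaw-11.87,2),"tilt",round(np.degrees(np.arccos(-r[2,2])),2))
E
python3 go.py .5233 -.421 .10
```

```text
t 1.77 pos [ 0.473  -0.4262  0.2313] yaw 11.91 q [-0.73  0.52  0.42  1.47 -0.    2.2 ] w 0.085 gf 0.0
slide [ 5.03  0.53 13.13] spin 0.04 tilt 0.02
```

Joint 6 would pass its range over the tray at this yaw, so I'll use yaw 30°. The clearances still hold.

```bash
sed -i 's/11\.87/30/g' go.py; python3 go.py .5233 -.421 .005
```

```text
t 1.77 pos [ 0.473  -0.4262  0.2313] yaw 11.91 q [-0.73  0.52  0.42  1.47 -0.    2.2 ] w 0.085 gf 0.0
slide [ 5.03  0.52 22.63] spin -18.09 tilt 0.02
```

>>> arm_command --pt "2.5 0.3 3" --pt "5 0.5 6" --pt "5 0.5 10" --pt "5 0.5 13" --pt "5 0.5 13" --spin '[-9,-18.1,-18.1,-18.1,-18.1]'

```text
clock: 2.4
eef_pos: [0.5194, -0.4194, 0.0978]
tool_rot: [0.966, 0.259, -0.002, -0.003]
ft_force: [-0.6, -0.7, 0.4]
grip_width: 0.0849
grasp_force: 0.0
```

```bash
python3 go.py .5233 -.421 .005
```

```text
t 2.4 pos [ 0.5194 -0.4194  0.0978] yaw 30.02 q [-0.68  0.66  0.3   1.22  0.    1.94] w 0.0849 gf 0.0
slide [0.28 0.4  9.27] spin 0.02 tilt 0.42
```

>>> arm_command --pt "0 0 3" --pt "0 0 6" --pt "0 0 8.5" --pt "0 0 9.5" --pt "0 0 9.5" --spin '[0,0,0,0,0]'

```text
clock: 3.02
eef_pos: [0.5215, -0.4214, 0.007]
tool_rot: [0.966, 0.259, 0.0, 0.0]
ft_force: [-1.0, 0.7, -0.1]
grip_width: 0.0851
grasp_force: 0.0
```

```bash
python3 go.py .5233 -.421 .005
```

```text
t 3.02 pos [ 0.5215 -0.4214  0.007 ] yaw 30.0 q [-0.68  0.73  0.19  1.03  0.    1.94] w 0.0851 gf 0.0
slide [0.18 0.05 0.2 ] spin 0.0 tilt 0.04
```

>>> arm_command --pt "0.1 0 0" --pt "0.1 0 0" --pt "0.1 0 0" --pt "0.1 0 0" --pt "0.1 0 0" --spin '[0,0,0,0,0]' --jaw 5

```text
clock: 3.65
eef_pos: [0.5234, -0.4215, 0.0085]
tool_rot: [0.966, 0.259, 0.001, 0.001]
ft_force: [-0.0, 0.2, 6.2]
grip_width: 0.0587
grasp_force: 65.2
```

```bash
python3 go.py .5347 .1818 .16
```

```text
t 3.65 pos [ 0.5234 -0.4215  0.0085] yaw 30.01 q [-0.68  0.73  0.2   1.03  0.    1.94] w 0.0587 gf 65.2
slide [ 31.18 -51.62 -15.28] spin 0.01 tilt 0.22
```

>>> arm_command --pt "0 0 -5" --pt "0 0 -10" --pt "1.6 -2.6 -15" --pt "4.7 -7.8 -15.5" --pt "7.8 -12.9 -15.5" --spin '[0,0,0,0,0]'

```text
clock: 4.28
eef_pos: [0.5253, -0.2689, 0.1625]
tool_rot: [0.966, 0.258, 0.001, 0.001]
ft_force: [1.3, 0.2, -1.7]
grip_width: 0.0588
grasp_force: 65.5
```

>>> arm_command --pt "3.1 -5.2 0" --pt "6.2 -10.3 0" --pt "9.3 -15.5 0" --pt "12.4 -20.6 0" --pt "15.5 -25.8 0" --spin '[0,0,0,0,0]'

```text
clock: 4.9
eef_pos: [0.5298, 0.0329, 0.1612]
tool_rot: [0.966, 0.259, -0.0, 0.0]
ft_force: [0.1, -0.0, -2.7]
grip_width: 0.059
grasp_force: 65.5
```

```bash
python3 go.py .5347 .1818 .06
```

```text
t 4.9 pos [0.5298 0.0329 0.1612] yaw 30.0 q [ 0.06  0.34 -0.04  1.19 -0.    2.68] w 0.059 gf 65.5
slide [  7.87 -12.65  10.12] spin -0.0 tilt 0.01
```

>>> arm_command --pt "2.7 -4.3 0" --pt "5.4 -8.6 1" --pt "7.8 -12.5 5" --pt "7.8 -12.5 10" --pt "7.8 -12.5 10" --spin '[0,0,0,0,0]'

```text
clock: 5.52
eef_pos: [0.5306, 0.1775, 0.057]
tool_rot: [0.966, 0.26, -0.006, 0.0]
ft_force: [-1.3, -0.6, -2.0]
grip_width: 0.0585
grasp_force: 65.5
```

>>> arm_command --pt "0 0 0" --pt "0 0 0" --pt "0 0 0" --pt "0 0 0" --pt "0 0 0" --spin '[0,0,0,0,0]'

```text
clock: 6.15
eef_pos: [0.5355, 0.1782, 0.0617]
tool_rot: [0.966, 0.259, 0.0, -0.0]
ft_force: [-0.5, -0.2, -2.3]
grip_width: 0.0588
grasp_force: 65.5
```

```bash
python3 go.py .5347 .1818 .0195
```

```text
t 6.15 pos [0.5355 0.1782 0.0617] yaw 29.99 q [ 0.32  0.49 -0.09  0.99  0.    2.94] w 0.0588 gf 65.5
slide [ 0.1  -0.35  4.22] spin -0.01 tilt 0.04
```

>>> arm_command --pt "0.1 -0.3 1.5" --pt "0.1 -0.3 3" --pt "0.1 -0.3 3.8" --pt "0.1 -0.3 4.2" --pt "0.1 -0.3 4.2" --spin '[0,0,0,0,0]'

```text
clock: 6.78
eef_pos: [0.5347, 0.1814, 0.0191]
tool_rot: [0.966, 0.259, -0.0, 0.0]
ft_force: [0.2, -0.6, -1.7]
grip_width: 0.0589
grasp_force: 65.6
```

```bash
python3 go.py .5347 .1818 .0190
```

```text
t 6.78 pos [0.5347 0.1814 0.0191] yaw 30.01 q [ 0.33  0.54 -0.13  0.89 -0.    2.94] w 0.0589 gf 65.6
slide [ 0.02 -0.03  0.01] spin 0.01 tilt 0.01
```

>>> arm_command --pt "0 0 0.1" --pt "0 0 0.1" --pt "0 0 0.1" --pt "0 0 0.1" --pt "0 0 0.1" --spin '[0,0,0,0,0]'

```text
clock: 7.4
eef_pos: [0.5351, 0.1815, 0.0185]
tool_rot: [0.966, 0.259, 0.0, 0.0]
ft_force: [0.6, 1.3, -1.2]
grip_width: 0.0589
grasp_force: 65.6
```

>>> arm_command --pt "0 0 0" --pt "0 0 0" --pt "0 0 0" --pt "0 0 0" --pt "0 0 0" --spin '[0,0,0,0,0]' --jaw 8.5

```text
clock: 8.02
eef_pos: [0.5347, 0.1814, 0.0183]
tool_rot: [0.966, 0.259, 0.0, -0.0]
ft_force: [-0.1, -0.5, -0.7]
grip_width: 0.0848
grasp_force: 0.0
```

>>> arm_command --pt "0 0 -3" --pt "0 0 -7" --pt "0 0 -12" --pt "-2 5 -13" --pt "-4 10 -13" --spin '[0,0,0,0,0]'

```text
clock: 8.65
eef_pos: [0.5514, 0.0745, 0.1503]
tool_rot: [0.966, 0.26, 0.002, 0.0]
ft_force: [-0.3, 0.5, -0.5]
grip_width: 0.085
grasp_force: 0.0
```

```bash
python3 go.py .5531 -.164 .15
python3 - <<'E'
from h import *
p=camera("top");_,f,z=T["coffee_tin"]
print(blob(p,(249,203),f,.06,18))
print(blob(p,*T["tea_tin"][:2],.05,18)[0])
E
```

```text
t 8.65 pos [0.5514 0.0745 0.1503] yaw 30.14 q [ 0.13  0.39  0.01  1.18 -0.    2.75] w 0.085 gf 0.0
slide [-1.183e+01  2.071e+01  2.000e-02] spin 0.14 tilt 0.24Traceback (most recent call last):
  File "<stdin>", line 3, in <module>
  File "h.py", line 18, in blob
    n,l,s,_=cv2.connectedComponentsWithStats(m);i=1+np.argmax(s[1:,4])
                                                    ~~~~~~~~~^^^^^^^^^
    return _wrapfunc(a, 'argmax', axis=axis, out=out, **kwds)
    return bound(*args, **kwds)
ValueError: attempt to get argmax of an empty sequence
```

>>> arm_command --pt "-3 5.2 0" --pt "-6 10.4 0" --pt "-9 15.6 0" --pt "-11.8 20.7 1" --pt "-11.8 20.7 5" --spin '[0,0,0,0,0]'

```text
clock: 9.32
eef_pos: [0.5538, -0.1686, 0.1003]
tool_rot: [0.967, 0.256, 0.003, 0.002]
ft_force: [-0.5, 1.0, -1.2]
grip_width: 0.0847
grasp_force: 0.0
```

```bash
python3 - <<'E'
from h import *
p=camera("top");save(p,"top1.png");w=cloud(p)
m=(np.abs(w[...,2]-.058)<.01)&(np.hypot(w[...,0]-.535,w[...,1]-.182)<.05)
print(m.sum(),np.nanmean(w[m],0) if m.any() else "")
for t in("coffee_tin",): print([(r["centre"],r["confidence"]) for r in recognise(p,t)])
E
python3 go.py .5531 -.164 .01
```

```text
345 [0.53378077 0.17851601 0.06095715]
[([245.2, 202.0], 0.75), ([484.5, 204.8], 0.71), ([451.1, 242.1], 0.54)]
t 9.43 pos [ 0.5476 -0.1636  0.094 ] yaw 29.86 q [-0.29  0.48 -0.02  1.08  0.    2.33] w 0.085 gf 0.0
slide [0.51 0.36 8.39] spin -0.14 tilt 0.53
```

View pics/top1.png

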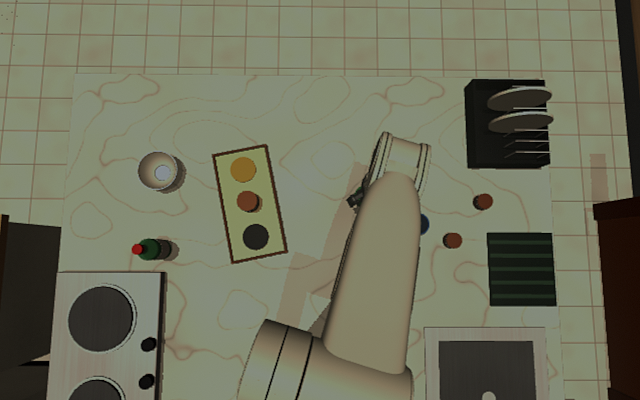

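>>> arm_command --pt "0.1 0.1 2" --pt "0.1 0.1 5" --pt "0.1 0.1 7.5" --pt "0.1 0.1 8.7" --pt "0.1 0.1 8.7" --spin '[0,0,0,0,0]'

```text
clock: 10.05
eef_pos: [0.5527, -0.1631, 0.0113]
tool_rot: [0.966, 0.259, -0.0, -0.0]
ft_force: [-0.1, -0.3, -0.6]
grip_width: 0.0847
grasp_force: 0.0
```

```bash
python3 - <<'E'
from h import *
p=camera("top");print(blob(p,(248,201),T["coffee_tin"][1],.06,18))
E
python3 go.py .5531 -.164 .01
```

```text
(array([0.53504749, 0.179769  ]), array([0.05975257, 0.06156203]), array([246.9, 200.4]))
t 10.1 pos [ 0.5533 -0.1635  0.0121] yaw 30.05 q [-0.29  0.57 -0.11  0.89  0.    2.33] w 0.0849 gf 0.0
slide [-0.05  0.03  0.21] spin 0.05 tilt 0.04
```

>>> arm_command --pt "0 0 0.1" --pt "0 0 0.1" --pt "0 0 0.1" --pt "0 0 0.1" --pt "0 0 0.1" --spin '[0,0,0,0,0]' --jaw 5

```text
clock: 10.72
eef_pos: [0.554, -0.1641, 0.0118]
tool_rot: [0.966, 0.259, 0.001, 0.001]
ft_force: [-0.1, 0.2, 5.7]
grip_width: 0.059
grasp_force: 64.7
```

```bash
python3 go.py .535 .1805 .16
```

```text
t 10.72 pos [ 0.554  -0.1641  0.0118] yaw 30.01 q [-0.29  0.57 -0.11  0.89  0.    2.33] w 0.059 gf 64.7
slide [ 15.62 -30.77 -14.84] spin 0.01 tilt 0.17
```

>>> arm_command --pt "0 0 -5" --pt "0 0 -10" --pt "1.5 -3 -15" --pt "4.2 -8.2 -15" --pt "6.9 -13.5 -15" --spin '[0,0,0,0,0]'

```text
clock: 11.35
eef_pos: [0.5451, -0.0114, 0.1612]
tool_rot: [0.966, 0.258, 0.001, 0.0]
ft_force: [1.4, 1.1, -0.8]
grip_width: 0.0589
grasp_force: 65.0
```

>>> arm_command --pt "2.6 -5.2 0" --pt "5.2 -10.2 0" --pt "7.5 -14.8 0" --pt "8.7 -17.3 0" --pt "8.7 -17.3 0" --spin '[0,0,0,0,0]'

```text
clock: 11.98
eef_pos: [0.5331, 0.1829, 0.1598]
tool_rot: [0.965, 0.261, -0.0, 0.0]
ft_force: [0.2, -0.8, -0.8]
grip_width: 0.0588
grasp_force: 65.0
```

>>> arm_command --pt "0 0 2" --pt "0 0 4" --pt "0 0 6" --pt "0 0 7" --pt "0 0 7" --spin '[0,0,0,0,0]'

```text
clock: 12.6
eef_pos: [0.5333, 0.1799, 0.0896]
tool_rot: [0.966, 0.258, -0.001, 0.0]
ft_force: [-0.6, -0.3, -1.1]
grip_width: 0.0585
grasp_force: 65.0
```

```bash
python3 go.py .535 .1805 .0718
```

```text
t 12.6 pos [0.5333 0.1799 0.0896] yaw 29.95 q [ 0.33  0.46 -0.06  1.05 -0.    2.94] w 0.0585 gf 65.0
slide [0.18 0.04 1.78] spin -0.05 tilt 0.12
```

>>> arm_command --pt "0.1 0 0.6" --pt "0.1 0 1.2" --pt "0.1 0 1.6" --pt "0.1 0 1.7" --pt "0.1 0 1.7" --spin '[0,0,0,0,0]'

```text
clock: 13.22
eef_pos: [0.5347, 0.1815, 0.0733]
tool_rot: [0.966, 0.259, -0.0, 0.0]
ft_force: [0.3, -0.8, -0.3]
grip_width: 0.0589
grasp_force: 65.0
```

```bash
python3 go.py .535 .1805 .0718
```

```text
t 13.22 pos [0.5347 0.1815 0.0733] yaw 30.02 q [ 0.33  0.48 -0.08  1.01 -0.    2.94] w 0.0589 gf 65.0
slide [-0.02  0.1   0.15] spin 0.02 tilt 0.0
```

>>> arm_command --pt "0 0.1 0.1" --pt "0 0.1 0.2" --pt "0 0.1 0.2" --pt "0 0.1 0.2" --pt "0 0.1 0.2" --spin '[0,0,0,0,0]'

```text
clock: 13.85
eef_pos: [0.5355, 0.1805, 0.0718]
tool_rot: [0.966, 0.259, 0.0, 0.0]
ft_force: [-1.2, -1.2, 4.6]
grip_width: 0.0589
grasp_force: 65.5
```

>>> arm_command --pt "0 0 0" --pt "0 0 0" --pt "0 0 0" --pt "0 0 0" --pt "0 0 0" --spin '[0,0,0,0,0]' --jaw 8.5

```text
clock: 14.48
eef_pos: [0.5352, 0.1806, 0.0712]
tool_rot: [0.966, 0.259, -0.0, 0.0]
ft_force: [0.0, 0.5, -0.3]
grip_width: 0.085
grasp_force: 0.0
```

>>> arm_command --pt "0 0 -2" --pt "0 0 -5" --pt "0 0 -8" --pt "0 0 -10" --pt "0 5 -10" --spin '[0,0,0,0,0]'

```text
clock: 15.1
eef_pos: [0.561, 0.1397, 0.174]
tool_rot: [0.965, 0.262, 0.002, -0.0]
ft_force: [0.8, -0.6, -0.1]
grip_width: 0.0853
grasp_force: 0.0
```

```bash
python3 go.py .4213 -.18 .16
```

```text
t 15.1 pos [0.561  0.1397 0.174 ] yaw 30.34 q [0.24 0.42 0.11 1.25 0.   2.86] w 0.0853 gf 0.0
slide [-28.21  20.54   1.27] spin 0.34 tilt 0.28
```

>>> arm_command --pt "-4.9 3.5 0" --pt "-9.8 7 0" --pt "-14.7 10.5 0" --pt "-19.6 14 0" --pt "-24.5 17.5 0" --spin '[0,0,0,0,0]'

```text
clock: 15.72
eef_pos: [0.4347, -0.1384, 0.1716]
tool_rot: [0.966, 0.259, 0.0, 0.0]
ft_force: [2.6, -0.9, -0.8]
grip_width: 0.0851
grasp_force: 0.0
```

>>> arm_command --pt "-2 1.5 0" --pt "-3.6 2.8 0" --pt "-3.6 2.8 2" --pt "-3.6 2.8 4.5" --pt "-3.6 2.8 4.5" --spin '[0,0,0,0,0]'

```text
clock: 16.35
eef_pos: [0.4167, -0.1785, 0.1249]
tool_rot: [0.966, 0.259, -0.002, -0.001]
ft_force: [-1.4, -0.7, -0.0]
grip_width: 0.085
grasp_force: 0.0
```

```bash
python3 - <<'E'
from h import *
p=camera("top")
for k,s in(("tea_tin",(246,199)),): print(blob(p,s,T[k][1],.11,18))
p=camera("side");save(p,"side1.png")
E
python3 go.py .4213 -.18 .012
```

```text
(array([0.53549127, 0.1798    ]), array([0.06036491, 0.0611752 ]), array([243.8, 198. ]))
t 16.45 pos [ 0.4186 -0.1791  0.1268] yaw 30.01 q [-0.4   0.23 -0.29  1.05  0.    2.21] w 0.0849 gf 0.0
slide [ 0.19  0.21 11.48] spin 0.01 tilt 0.01
```

View pics/side1.png

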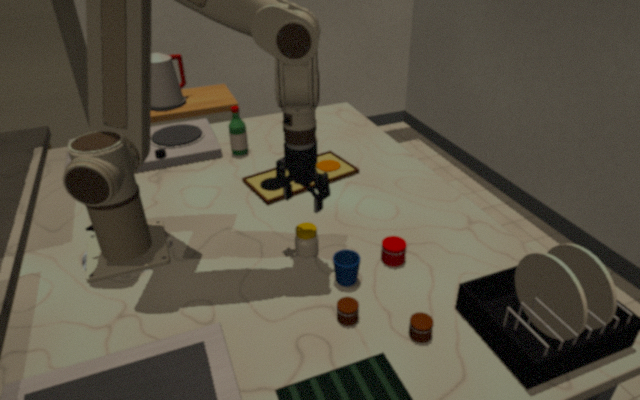

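The green tin stands on the brown one to within 1 mm. The side picture shows the gripper above the jar at (305,235), with the red tin (394,250) and the cup (347,267) undisturbed. Next I pick up the jar.

>>> arm_command --pt "0.2 0.2 3" --pt "0.2 0.2 6" --pt "0.2 0.2 9" --pt "0.2 0.2 11.4" --pt "0.2 0.2 11.4" --spin '[0,0,0,0,0]'

```text
clock: 17.08
eef_pos: [0.4206, -0.1794, 0.0119]
tool_rot: [0.966, 0.259, -0.001, -0.001]
ft_force: [0.5, 0.6, 0.3]
grip_width: 0.0849
grasp_force: 0.0
```

>>> arm_command --pt "0 0 0" --pt "0 0 0" --pt "0 0 0" --pt "0 0 0" --pt "0 0 0" --spin '[0,0,0,0,0]' --jaw 5

```text
clock: 17.7
eef_pos: [0.4225, -0.1801, 0.0145]
tool_rot: [0.966, 0.259, 0.002, 0.001]
ft_force: [-1.8, 0.9, 6.3]
grip_width: 0.0579
grasp_force: 63.4
```

```bash
python3 go.py .6372 .2034 .16
```

```text
t 17.7 pos [ 0.4225 -0.1801  0.0145] yaw 30.02 q [-0.4   0.38 -0.43  0.75  0.    2.21] w 0.0579 gf 63.4
slide [ 37.81 -22.43 -14.51] spin 0.02 tilt 0.2
```

>>> arm_command --pt "0 0 -5" --pt "0 0 -10" --pt "2.5 -1.5 -15" --pt "7.8 -4.6 -15.5" --pt "13 -7.7 -15.5" --spin '[0,0,0,0,0]'

```text
clock: 18.32
eef_pos: [0.497, -0.0472, 0.17]
tool_rot: [0.966, 0.258, 0.002, 0.001]
ft_force: [0.4, -0.7, -3.0]
grip_width: 0.058
grasp_force: 66.7
```

>>> arm_command --pt "5.2 -3.1 0" --pt "10.4 -6.2 0" --pt "15.6 -9.3 0" --pt "20.5 -12.2 0" --pt "24.5 -14.5 0" --spin '[0,0,0,0,0]'

```text
clock: 18.95
eef_pos: [0.6355, 0.2023, 0.1679]
tool_rot: [0.966, 0.26, 0.0, -0.0]
ft_force: [0.3, -0.3, -2.8]
grip_width: 0.058
grasp_force: 66.6
```

```bash
python3 go.py .6372 .2034 .0275
```

```text
t 18.95 pos [0.6355 0.2023 0.1679] yaw 30.08 q [0.31 0.61 0.4  1.36 0.   2.92] w 0.058 gf 66.6
slide [ 1.900e-01 -1.000e-02  1.404e+01] spin 0.08 tilt 0.05
```

>>> arm_command --pt "0.1 0 3" --pt "0.1 0 6" --pt "0.1 0 9" --pt "0.1 0 12" --pt "0.1 0 12" --spin '[0,0,0,0,0]'

```text
clock: 19.58
eef_pos: [0.633, 0.1997, 0.0446]
tool_rot: [0.966, 0.259, -0.003, 0.0]
ft_force: [0.8, -0.8, -2.6]
grip_width: 0.0578
grasp_force: 66.6
```

>>> arm_command --pt "0 0 0" --pt "0 0 0.5" --pt "0 0 1" --pt "0 0 1" --pt "0 0 1" --spin '[0,0,0,0,0]'

```text
clock: 20.2
eef_pos: [0.6357, 0.2005, 0.0374]
tool_rot: [0.966, 0.259, -0.0, 0.0]
ft_force: [0.8, -1.0, -2.7]
grip_width: 0.0578
grasp_force: 66.6
```

```bash
python3 go.py .6372 .2034 .0275
```

```text
t 20.2 pos [0.6357 0.2005 0.0374] yaw 30.01 q [ 0.31  0.7   0.21  1.08 -0.    2.92] w 0.0578 gf 66.6
slide [ 0.28 -0.18  0.99] spin 0.01 tilt 0.0
```

>>> arm_command --pt "0.2 -0.2 0.4" --pt "0.2 -0.2 0.8" --pt "0.2 -0.2 1.0" --pt "0.2 -0.2 1.1" --pt "0.2 -0.2 1.1" --spin '[0,0,0,0,0]'

```text
clock: 20.82
eef_pos: [0.6362, 0.2033, 0.0277]
tool_rot: [0.966, 0.259, 0.0, -0.0]
ft_force: [-2.7, 0.4, 5.2]
grip_width: 0.0577
grasp_force: 67.3
```

```bash
python3 go.py .6372 .2034 .0275
```

```text
t 20.82 pos [0.6362 0.2033 0.0277] yaw 30.01 q [0.31 0.71 0.2  1.07 0.   2.93] w 0.0577 gf 67.3
slide [0.09 0.05 0.02] spin 0.01 tilt 0.02
```

In contact with the coaster. I release, retract clear of the stack and go to the cup.

>>> arm_command --pt "0 0 0" --pt "0 0 0" --pt "0 0 0" --pt "0 0 0" --pt "0 0 0" --spin '[0,0,0,0,0]' --jaw 8.5

```text
clock: 21.45
eef_pos: [0.6364, 0.2032, 0.0262]
tool_rot: [0.966, 0.259, -0.0, -0.0]
ft_force: [-0.3, 0.2, 0.5]
grip_width: 0.085
grasp_force: 0.0
```

>>> arm_command --pt "0 0 -2" --pt "0 0 -6" --pt "0 0 -11" --pt "0 3 -15" --pt "0 8 -15" --spin '[0,0,0,0,0]'

```text
clock: 22.08
eef_pos: [0.679, 0.1356, 0.1823]
tool_rot: [0.965, 0.261, 0.005, 0.0]
ft_force: [0.4, 0.1, 0.3]
grip_width: 0.085
grasp_force: 0.0
```

```bash
python3 go.py .4691 -.317 .16
```

```text
t 22.07 pos [0.679  0.1356 0.1823] yaw 30.22 q [0.2  0.65 0.52 1.42 0.   2.81] w 0.085 gf 0.0
slide [-40.93  28.54   1.92] spin 0.22 tilt 0.57
```

>>> arm_command --pt "-5 3.5 0" --pt "-10 7 0" --pt "-15 10.5 0" --pt "-20 14 0" --pt "-25 17.5 0" --spin '[0,0,0,0,0]'

```text
clock: 22.7
eef_pos: [0.5465, -0.1443, 0.1765]
tool_rot: [0.966, 0.259, 0.0, 0.0]
ft_force: [1.3, -1.6, -0.2]
grip_width: 0.0852
grasp_force: 0.0
```

>>> arm_command --pt "-5 3.5 0" --pt "-10 7 0" --pt "-14 9.7 0" --pt "-15.8 11 0" --pt "-15.8 11 3" --spin '[0,0,0,0,0]'

```text
clock: 23.32
eef_pos: [0.4665, -0.3203, 0.1486]
tool_rot: [0.966, 0.257, 0.002, 0.003]
ft_force: [1.1, 0.5, 0.3]
grip_width: 0.0854
grasp_force: 0.0
```

>>> arm_command --pt "0 0 2" --pt "0 0 4" --pt "0 0 4" --pt "0 0 4" --pt "0 0 4" --spin '[0,0,0,0,0]'

```text
clock: 23.95
eef_pos: [0.4664, -0.3173, 0.1075]
tool_rot: [0.966, 0.259, 0.001, 0.001]
ft_force: [-0.8, -0.1, 0.8]
grip_width: 0.0847
grasp_force: 0.0
```

```bash
python3 - <<'E'
from h import *
p=camera("top")
print(blob(p,(239,167),T["sugar_jar"][1],.083,16),blob(p,(243,198),T["tea_tin"][1],.11,18)[0],blob(p,*T["red_tin"][:2],.05,18)[0])
E
python3 go.py .4691 -.317 .018
```

```text
(array([0.63573933, 0.20313289]), array([0.0529457 , 0.05545569]), array([238.3, 164.7])) [0.53550541 0.17972758] [ 0.60591332 -0.29423647]
t 24.0 pos [ 0.4663 -0.3173  0.1074] yaw 30.01 q [-0.6   0.44 -0.04  1.09 -0.    2.02] w 0.085 gf 0.0
slide [0.24 0.1  8.94] spin 0.01 tilt 0.12
```

>>> arm_command --pt "0.2 0.1 2.5" --pt "0.2 0.1 5" --pt "0.2 0.1 7.5" --pt "0.2 0.1 9" --pt "0.2 0.1 9" --spin '[0,0,0,0,0]'

```text
clock: 24.62
eef_pos: [0.4673, -0.3163, 0.0156]
tool_rot: [0.966, 0.259, -0.001, -0.001]
ft_force: [-0.0, 1.1, 0.2]
grip_width: 0.0848
grasp_force: 0.0
```

>>> arm_command --pt "0 0 0" --pt "0 0 0" --pt "0 0 0" --pt "0 0 0" --pt "0 0 0" --spin '[0,0,0,0,0]' --jaw 4.5

```text
clock: 25.25
eef_pos: [0.4688, -0.3173, 0.0184]
tool_rot: [0.966, 0.259, 0.001, 0.001]
ft_force: [-2.0, -0.1, 5.4]
grip_width: 0.0615
grasp_force: 63.1
```

```bash
python3 go.py .4321 .1603 .17
```

```text
t 25.25 pos [ 0.4688 -0.3173  0.0184] yaw 30.02 q [-0.6   0.54 -0.13  0.89  0.    2.02] w 0.0615 gf 63.1
slide [ 20.73 -43.15 -15.24] spin 0.02 tilt 0.17
```

>>> arm_command --pt "0 0 -3" --pt "0 0 -8" --pt "1 -2 -13" --pt "3.3 -7 -15" --pt "5.7 -12 -15" --spin '[0,0,0,0,0]'

```text
clock: 25.88
eef_pos: [0.4588, -0.184, 0.1693]
tool_rot: [0.966, 0.258, 0.003, 0.002]
ft_force: [1.6, 1.1, -2.7]
grip_width: 0.0608
grasp_force: 65.7
```

>>> arm_command --pt "2.5 -5.2 0" --pt "5 -10.4 0" --pt "7.5 -15.6 0" --pt "10 -20.8 0" --pt "12.5 -26 0" --spin '[0,0,0,0,0]'

```text
clock: 26.5
eef_pos: [0.4353, 0.1051, 0.1671]
tool_rot: [0.966, 0.259, 0.001, 0.0]
ft_force: [1.4, -1.1, -2.3]
grip_width: 0.0612
grasp_force: 65.7
```

```bash
python3 go.py .4321 .1603 .0314
```

```text
t 26.5 pos [0.4353 0.1051 0.1671] yaw 30.0 q [ 0.24  0.18 -0.25  1.14 -0.    2.86] w 0.0612 gf 65.7
slide [ 2.46 -4.95 13.57] spin -0.0 tilt 0.1
```

>>> arm_command --pt "1.3 -2.5 0" --pt "2.4 -4.9 2" --pt "2.4 -4.9 6" --pt "2.4 -4.9 10" --pt "2.4 -4.9 11.5" --spin '[0,0,0,0,0]'

```text
clock: 27.12
eef_pos: [0.4298, 0.1573, 0.0494]
tool_rot: [0.966, 0.259, -0.002, 0.0]
ft_force: [0.6, -0.2, -2.2]
grip_width: 0.0609
grasp_force: 65.9
```

>>> arm_command --pt "0 0 0" --pt "0 0 0.5" --pt "0 0 1" --pt "0 0 1" --pt "0 0 1" --spin '[0,0,0,0,0]'

```text
clock: 27.75
eef_pos: [0.4319, 0.1578, 0.0416]
tool_rot: [0.966, 0.259, 0.0, -0.0]
ft_force: [-0.3, -0.1, -2.8]
grip_width: 0.0609
grasp_force: 65.9
```

```bash
python3 go.py .4321 .1603 .0314
```

```text
t 27.75 pos [0.4319 0.1578 0.0416] yaw 30.0 q [ 0.35  0.34 -0.4   0.83  0.    2.97] w 0.0609 gf 65.9
slide [ 0.14 -0.21  1.02] spin 0.0 tilt 0.03
```

>>> arm_command --pt "0.1 -0.2 0.4" --pt "0.1 -0.2 0.8" --pt "0.1 -0.2 1.0" --pt "0.1 -0.2 1.1" --pt "0.1 -0.2 1.1" --spin '[0,0,0,0,0]'

```text
clock: 28.38
eef_pos: [0.4315, 0.1601, 0.0314]
tool_rot: [0.966, 0.259, 0.0, -0.0]
ft_force: [-3.7, -1.3, 8.5]
grip_width: 0.0612
grasp_force: 65.7
```

```bash
python3 go.py .4321 .1603 .0314
```

```text
t 28.38 pos [0.4315 0.1601 0.0314] yaw 30.02 q [ 0.36  0.36 -0.41  0.8   0.    2.97] w 0.0612 gf 65.7
slide [0.06 0.01 0.  ] spin 0.02 tilt 0.03
```

>>> arm_command --pt "0 0 0" --pt "0 0 0" --pt "0 0 0" --pt "0 0 0" --pt "0 0 0" --spin '[0,0,0,0,0]' --jaw 8.5

```text
clock: 29.0
eef_pos: [0.4316, 0.16, 0.0302]
tool_rot: [0.966, 0.259, -0.0, 0.0]
ft_force: [1.6, -0.1, -0.1]
grip_width: 0.0849
grasp_force: 0.0
```

>>> arm_command --pt "0 0 -2" --pt "0 0 -6" --pt "0 0 -11" --pt "0 3 -14" --pt "0 8 -14" --spin '[0,0,0,0,0]'

```text
clock: 29.62
eef_pos: [0.4739, 0.0914, 0.1736]
tool_rot: [0.965, 0.261, 0.003, 0.0]
ft_force: [0.5, 0.9, -0.7]
grip_width: 0.085
grasp_force: 0.0
```

>>> arm_command --pt "-3 5 0" --pt "-6 10 0" --pt "-9 15 0" --pt "-11 18 0" --pt "-11 18 0" --spin '[0,0,0,0,0]'

```text
clock: 30.25
eef_pos: [0.466, -0.1225, 0.1702]
tool_rot: [0.967, 0.257, -0.0, 0.0]
ft_force: [-0.2, 0.3, -0.9]
grip_width: 0.085
grasp_force: 0.0
```

Run:
```python
from h import *
p=camera("top");w=cloud(p)
c=cv2.resize(p["pixels"][130:270,130:320,::-1],None,fx=4,fy=4,interpolation=cv2.INTER_CUBIC);cv2.imwrite("pics/end.png",c)
for k,s,z in(("sugar_jar",(238,165),.083),("tea_tin",(244,198),.11),("blue_cup",(252,234),.078)): print(k,blob(p,s,T[k][1],z,18))
print(blob(p,*T["red_tin"][:2],.05,18)[0])
s=camera("side");cv2.imwrite("pics/endside.png",cv2.resize(s["pixels"][100:220,200:400,::-1],None,fx=4,fy=4,interpolation=cv2.INTER_CUBIC))
```

```text
sugar_jar (array([0.63584405, 0.20310501]), array([0.05285094, 0.05535033]), array([238.3, 164.7]))
tea_tin (array([0.5354628 , 0.17984775]), array([0.06032321, 0.06132791]), array([243.8, 198. ]))
blue_cup (array([0.43188235, 0.15861265]), array([0.06373703, 0.06587099]), array([252.3, 235.7]))
[ 0.6071775  -0.29434686]
```

View pics/end.png

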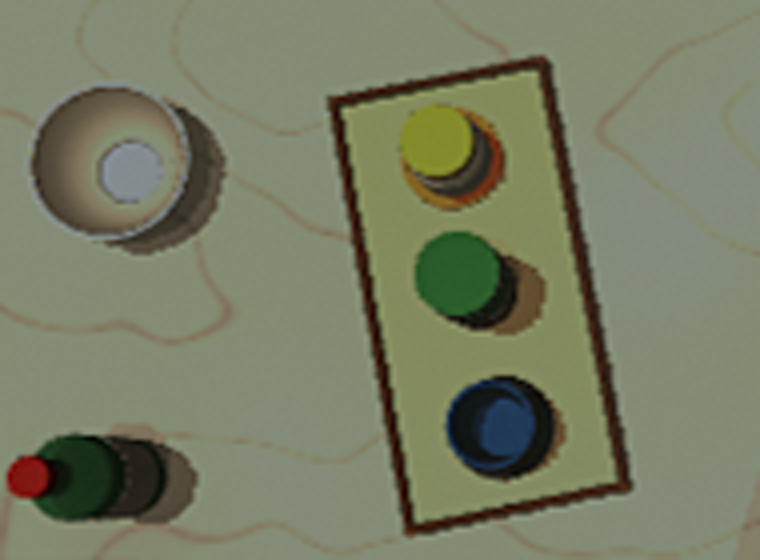

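View pics/endside.png

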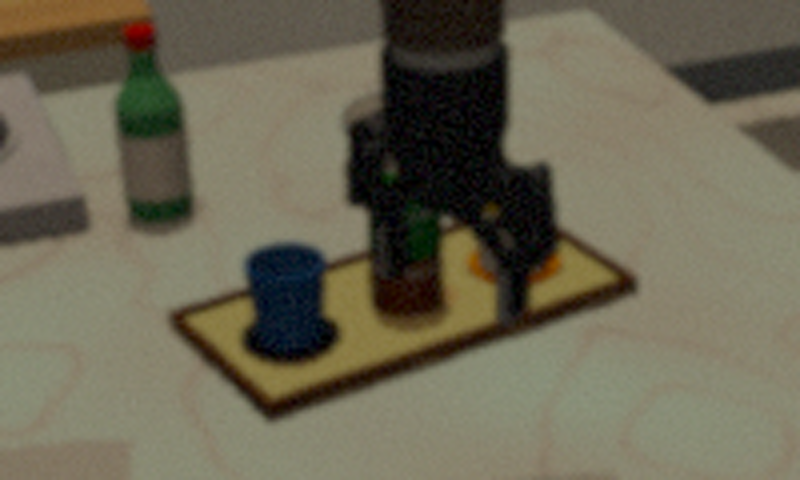

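The pictures show the jar on the orange coaster (crop 440,140), green stacked on brown (crop 458,275) and the cup on the black coaster (crop 500,427). All stand upright within 2 mm of target, and the gripper is clear. The bowl, soap and red tin are in place, so I hand in.

```bash
python3 -c "from workcell import *; print(job_done())"
```

```text
the job is handed in; nothing more can be done
None
```

The coffee tray is laid and handed in after about 30 s of the 106 s allowed: the jar, cup, brown tin and green tin measured within about 2 mm of their targets, upright and released, and the red tin, soap and bowl were left in place; the hand-in call returned no verdict.

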